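Unlock the drying box and hold its lid half open

TASK

On the white drying box, slide the orange lock all the way to its open end (the green mark) while the blue lid is still shut; then raise the lid by its black grip bar to 45 degrees, where the red line on its edge meets the green bead of the side arc, so that a colleague can reach the dishes. The lid falls shut by itself, so finish with the gripper still holding it there, at rest, and leave the cup, the dropper bottle and the timer round the box where they are.

Things in the scene. Friction and masses are not known exactly. Their poses are not given: they have to be found in the camera images.
- drying_box: White box fixed to the bench. Origin: centre of its underside; x from its front to its back, y to its left, z up. Chamber x -70 to 100, y +-125, z 0 to 85 mm, lid top at 97. Low front ledge x -145 to -70, 45 mm high, under the lock and the grip bar. At y = 134 a wire arc, radius 85 mm about the hinge, rising to z = 174: black beads every 15 degrees, a bigger green one at 45.
- lid (a joint): Opening angle of the blue lid in rad: 0 shut, 0.785 = 45 degrees, stop at 1.45. Turns about point lid_hinge, its front going up and back. 0.3 kg; gravity and a weak spring shut it from every angle (about 2 N upward at the grip bar holds it). The lock's tongue bars it until the lock has moved about 20 mm.
- lid_grip (a point): Centre of the lid's black grip bar: 16 mm diameter, 34 mm long along the box's y, on a flat arm 22 mm wide behind it. Lid shut: at (-105, 50, 95) mm in the box frame, 35 mm before the chamber wall, 50 mm over the ledge. Take it from above by its flat ends (34 mm apart); it turns between the pads as the lid rises. Axes as the box when shut; they turn with the lid.
- lid_hinge (a point): Fixed point on the lid's hinge line (along the box's y), at the grip bar's y: (90, 50, 89) mm in the box frame; the grip bar moves on a circle of 195 mm radius about it. Axes as the box.
- lock (a joint): Travel of the lock in m: 0 at the locked end (red mark), 0.045 at its stop at the open end (green mark); it moves to the box's right (box -y). Friction about 1.5 N; stays where it is left.
- lock_fin (a point): Orange fin of the lock, to grip or push: 12 mm thick along the box's y, 22 mm along x, 35 mm tall on a black carriage (carriage top 60 mm over the bench). The point is 9 mm below the fin's top, 86 mm over the bench, at (-112, -55 minus the lock's travel, 86) mm in the box frame. Axes as the box.
- cup: Specimen cup with orange screw lid, 62 mm diameter, 71 mm high, left of the box; origin at the centre of its underside. Leave alone.
- dropper: Brown dropper bottle, 29 mm diameter, 92 mm high, right of the box; origin at the centre of its underside. Leave alone.
- timer: White timer, 76 x 74 x 18 mm, lying flat to the right of the box, nearer its front; origin at the centre of its underside. Leave alone.

How it is judged (in metres and radians):
On the way, in this order (a step that is already met when the one before it is completed fails the run):
1. the lock is at its open end while the lid is still shut (value of joint lock above 0.038 m and value of joint lid below 0.06 rad), for 0.2 s.
2. the gripper holds the lid at 45 degrees (within 6) (value of joint lid between 0.68 and 0.89 rad and contact force between the fingers and lid above 0.5 N), for 0.3 s.
At the end, for the whole second after the job is handed in: The lid stands at 45 degrees (0.68 to 0.89 rad), at rest (under 0.05 rad/s), carried by the gripper's fingers (over 0.5 N) and by no other thing; the lock is still at its open end (over 38 mm of 45); cup, dropper bottle and timer are within 15 mm of where they stood (all of step 2 and velocity of joint lid between -0.05 and 0.05 rad/s and value of joint lock above 0.038 m and contact force between each of cup, dropper, timer and lid below 0.1 N and distance of each of cup, dropper, timer from where it was at the start of the episode below 0.015 m); the arm keeps its last pose, push and grip.
It fails at once if the cup is pushed away or tipped (distance of cup from where it was at the start of the episode above 0.015 m or angle between cup's own z axis and vertical above 0.3 rad).
It fails at once if the dropper bottle is pushed away or tipped (distance of dropper from where it was at the start of the episode above 0.015 m or angle between dropper's own z axis and vertical above 0.3 rad).
It fails at once if the timer is pushed away or tipped (distance of timer from where it was at the start of the episode above 0.015 m or angle between timer's own z axis and vertical above 0.3 rad).
It also fails if it takes over 43 s, if anything falls off the work surface, if the arm or the gripper's body presses on something with over 40 N, if the wrist force passes 120 N, or if a joint passes its speed limit or range.

ROBOT

A 7-joint arm with a two-finger parallel gripper is mounted at the origin on a cart in front of the work surface, level with it; the furniture and walls round the work are solid. World frame = base frame: x ahead of the robot, y to its left, z up, the work surface at z = 0. Lengths are in m, angles in degrees, forces in N, time in s.
With the tool pointing down it reaches from about 0.425 to 0.875 m from the base axis. Payload 4.7 kg.
Tool frame: the origin (TCP) lies on the centre line of the jaws, within the pads' length; the fingertips stand 14 mm ahead of it and the grasp point (between the pads) lies 5 mm behind it; z points along the fingers, y is the line along which they close (so a half turn about z gives the same grasp; the last joint's range is limited). The gripper opens to 87 mm and grips with 3 to 60 N. Pads are 19 mm wide; open, the fingers measure 117 mm over their backs; the gripper's body (75 mm by 190 mm) begins 51 mm behind the grasp point.
Start: joints at [-68.405, 18.392, -4.016, 83.108, 1.295, 78.541, -3.26], TCP at [0.231, 0.608, 0.201] pointing down, gripper open.
Joint ranges: [-163.93, 163.93], [-17.29, 119.83], [-79.2, 71.16], [3.27, 140.29], [-89.18, 269.18], [5.43, 117.66], [-154.24, 154.24]. Speed limits (degrees/s): [147.25, 147.25, 180, 180, 180, 180, 180].

INTERFACE

Orientations are given as [roll, pitch, yaw] about the fixed x, y, z axes, in that order (R = Rz(yaw) Ry(pitch) Rx(roll)).
In Python, from cell import env gives the robot as it stands.
- The arm moves only by the tool jog_arm, never from a script. Its argument "motion" is a list that holds one entry, the list of rows, each a list of 7 numbers: the shift along the tool's x, y, z in units of 0.1 m (1.0 is 0.1 m), then the turn, a rotation vector about the tool's x, y, z in units of 180 degrees (1.0 is 180 degrees), then the closure, from 0 (fully open) to 1 (shut). A call has 1 to 5 rows; each row is the pose to reach, as a shift and turn from the pose commanded when the call began, along the tool's axes at that moment, turning the shorter way round; what a row does not reach only later rows make up. A row lasts 1/10 s, in which the tool goes at most 50 mm and 8.59 degrees, less where a joint would pass 70% of its speed; a pose out of reach is approached as far as the arm can. A call with a number of a shift or a turn outside -1 to 1 is refused whole. A call with a gripper value outside its range is refused whole. The fingers move at their own pace and stop on an object; "grip_force" is the grip in N (left out, the last holds). Time passes only in rows, so rows that repeat a pose let the fingers close. It gives the time, the measured TCP pose, the force, the opening and the grip force at its end, in the units of the state.
- env.get_obs(): the state, without advancing time (a new reading comes with each control period).
- env.read_camera(name): name is "side" or "top" or "wrist"; returns (picture, depth): 420x560x3 uint8, red, green, blue; 420x560 float32, m along the optical axis (not along the pixel's ray), 0 where there is no reading.
- env.camera_info(name): a dict with "camera_matrix" (3x3 intrinsics, pixels), "origin" and "orientation" of the camera in the world; the wrist camera has in their place "mount" (4x4, takes a point from camera to tool coordinates, whose origin is the TCP and whose axes are the flange's). Camera axes: x right, y down, z forward; pixel columns grow to the right and rows downward; lengths in m; the calibration is good to about 2 mm. A picture is of the moment at which its call begins: read the wrist's pose just before it. camera_info takes no time and is no camera call.
- env.sign_off(): hands the job in; it is judged then, once.
The state is a dict: "time_s": time; "qpos": joint angles; "joint_velocities": joint speeds; "effort": joint torques, N m; "tool_pos": TCP position; "tool_rot": TCP orientation; "force": force on the tool from outside, world axes, zero at the start; "wrist_torque": the same for the moment, N m; "grip_width": finger opening in m; "grasp_force": force on a finger pad.
Only numpy, scipy, OpenCV 4.12 (cv2) and the standard library are available. Lean on these libraries where they do the work, as an engineer would, in place of code of your own. Each camera call takes 0.05 s, during which the arm holds its last target. There are 200 camera calls.

## Working session

There is one attempt and no reset: what is moved stays moved. The work goes in short steps, Python scripts to look and compute and a tool call to move; the robot and the scene stay as the last step left them, time stands still between calls to the robot, and variables do not carry over. Pictures are saved under pics/ and viewed, at most 10 in all, crops included, and the job is handed in when it is done.

Besides the shell and the picture viewer there is one more tool, called as name([rows], argument=value, ...), one row to a line, values as JSON. jog_arm: Moves the arm, as the interface text tells. Shifts and turns lie within -1 to 1; 1 stands for 0.1 m of shift or 180 degrees of turn. Its arguments: {"type":"object","properties":{"motion":{"type":"array","items":{"type":"array","items":{"type":"array","items":{"type":"number"}}}},"grip_force":{"type":"number"}},"required":["motion"]}

```bash
mkdir -p pics; cat > h.py <<'E'
import numpy as np, cv2
from scipy.spatial.transform import Rotation as R
from cell import env
def snap(n):
    p,d=env.read_camera(n); np.savez(''+n+'.npz',p=p,d=d); return p,d
def cam(n):
    i=env.camera_info(n); return i
E
python3 - <<'E'
from h import *
o=env.get_obs(); print(o)
for n in ("side","top"):
    p,d=snap(n); cv2.imwrite(f'pics/{n}1.png',p[:,:,::-1]); print(env.camera_info(n))
print(env.camera_info("wrist"))
E
```

```text
{'time_s': 0.0, 'qpos': array([-68.40617043,  18.44112687,  -4.01616365,  83.17541179,
         1.29475492,  78.53990582,  -3.26089949]), 'joint_velocities': array([ 0.05031271, -0.02947572,  0.011138  , -0.03568544, -0.05193915,
        0.00650821,  0.07803126]), 'effort': array([ 4.82808025e-05, -4.91281736e+01, -4.03738786e-01, -3.12536788e+01,
       -6.39250455e-02,  4.34551982e-02,  1.73414060e-04]), 'tool_pos': array([0.2305007 , 0.60712031, 0.20003374]), 'tool_rot': array([-1.79888788e+02,  5.27271939e-03,  1.59215588e+02]), 'force': array([-0.07108481,  0.61215511,  0.11244035]), 'wrist_torque': array([ 0.04412844, -0.05150684,  0.04342632]), 'grasp_force': 0.0, 'grip_width': 0.08689304376656198}
{'camera_matrix': array([[427.40030292,   0.        , 274.63685033],
       [  0.        , 427.40030292, 219.85947187],
       [  0.        ,   0.        ,   1.        ]]), 'origin': array([ 0.20983302, -0.61804229,  0.58664311]), 'orientation': array([-122.44336592,   -0.2377908 ,  -29.99143308])}
{'camera_matrix': array([[484.38670718,   0.        , 283.69331205],
       [  0.        , 484.38670718, 203.64963552],
       [  0.        ,   0.        ,   1.        ]]), 'origin': array([0.53072155, 0.03101373, 1.30684748]), 'orientation': array([-176.54747713,    1.29759492,  -91.77972474])}
{'camera_matrix': array([[335.30296992,   0.        , 277.14603588],
       [  0.        , 335.30296992, 205.05822421],
       [  0.        ,   0.        ,   1.        ]]), 'mount': array([[ 7.91029666e-05, -9.70046817e-01, -2.42918025e-01,
         6.56054582e-02],
       [ 9.99999865e-01, -4.81169788e-05,  5.17782400e-04,
        -9.63275940e-05],
       [-5.13961650e-04, -2.42918033e-01,  9.70046682e-01,
        -1.84215716e-01],
       [ 0.00000000e+00,  0.00000000e+00,  0.00000000e+00,
         1.00000000e+00]])}
```

View pics/top1.png

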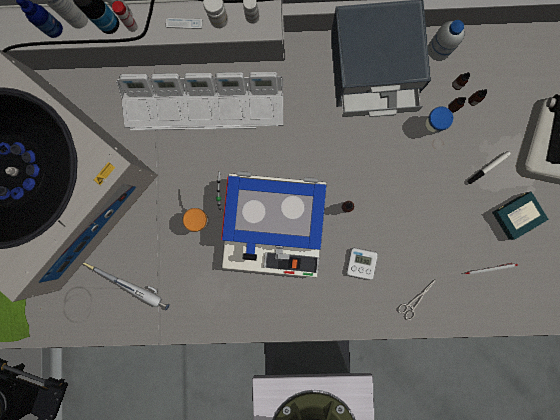

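View pics/side1.png

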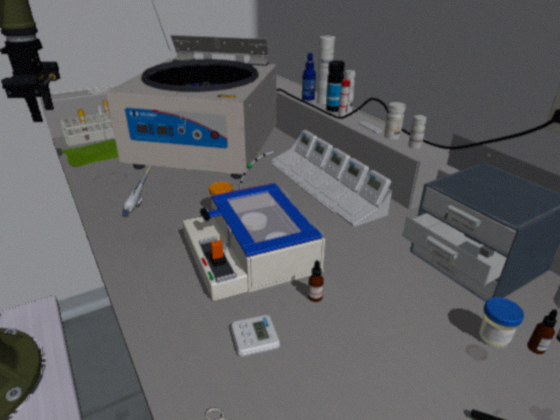

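The top view shows the box at about (273,225), with the grip bar near (249,256) and the fin near (295,264). In the side view the fin is near (217,249) and the bar near (208,213). I'll enlarge both.

```bash
python3 - <<'E'
import numpy as np, cv2
t=np.load('top.npz')['p'][165:285,210:340,::-1]; s=np.load('side.npz')['p'][170:300,175:330,::-1]
cv2.imwrite('pics/tc.png',cv2.resize(t,None,fx=5,fy=5,interpolation=2)[:600])
cv2.imwrite('pics/sc.png',cv2.resize(s,None,fx=4.5,fy=4.5,interpolation=2))
E
```

```text
(no output)
```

View pics/tc.png

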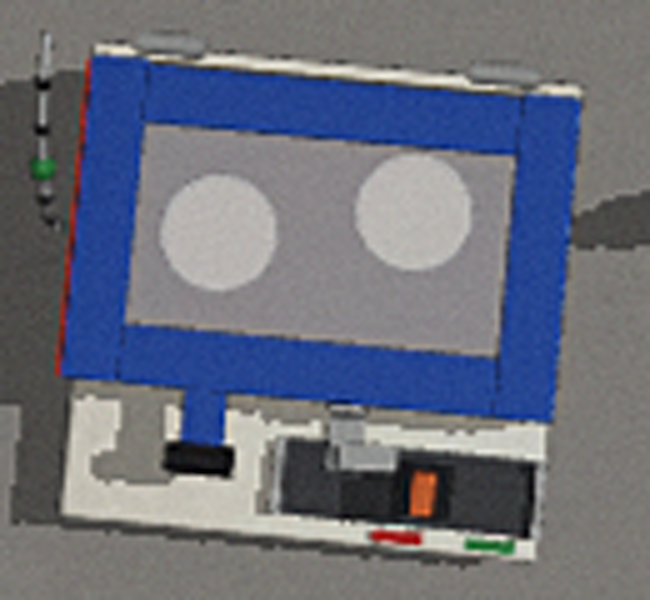

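View pics/sc.png

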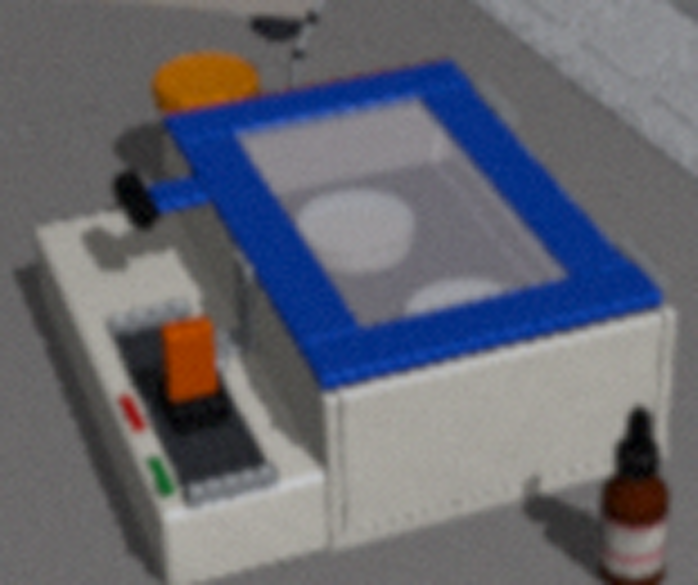

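Crop pixels: in the top view the fin's top is at (424,490), the bar at (198,458), and the ledge's front corners at (62,517) and (535,558). In the side view the fin's top is at (189,322), the bar at (137,199), and the lid corners at (165,118), (325,388), (662,298) and (455,62). I'll triangulate and fit the box pose.

```bash
cat >> h.py <<'E'
def P(n):
    i=env.camera_info(n); Rm=R.from_euler('xyz',i['orientation'],degrees=True).as_matrix()
    return i['camera_matrix']@np.c_[Rm.T,-Rm.T@i['origin']]
def tri(a,b):
    X=cv2.triangulatePoints(P('top'),P('side'),np.array(a,float),np.array(b,float))[:,0]; return X[:3]/X[3]
def tp(u,v): return ((u+.5)/5-.5+210,(v+.5)/5-.5+165)
def sp(u,v): return ((u+.5)/4.5-.5+175,(v+.5)/4.5-.5+170)
def proj(M,X): q=M@np.append(X,1); return q[:2]/q[2]
E
python3 - <<'E'
from h import *
from scipy.optimize import least_squares
print('fin top',tri(tp(424,490),sp(189,322)),'bar',tri(tp(198,458),sp(137,199)))
pts=[((-112,-55,95),tp(424,490),sp(189,322)),((-105,50,97),tp(198,458),sp(137,199)),
((-145,125,45),tp(62,517),sp(38,228)),((-145,-125,45),tp(535,558),None),
((-70,125,97),tp(62,377),sp(165,118)),((-70,-125,97),tp(550,420),sp(325,388)),((100,-125,97),tp(580,95),sp(662,298)),((100,125,97),tp(95,52),sp(455,62))]
T,S=P('top'),P('side')
def f(p,full=0):
    r=[]
    for X,a,b in pts:
        W=R.from_euler('z',p[3]).apply(np.array(X)/1e3)+p[:3]
        r+=list(proj(T,W)-a); r+=list(proj(S,W)-b) if b else []
    return np.array(r)
s=least_squares(f,[.45,.05,0,0],loss='soft_l1'); print(s.x[:3],np.degrees(s.x[3])); print(f(s.x).round(1).reshape(-1,2).tolist())
r=R.from_euler('z',s.x[3])
for n,X in dict(fin=(-112,-55,86),finopen=(-112,-100,86),bar=(-105,50,95),hinge=(90,50,89)).items(): print(n,r.apply(np.array(X)/1e3)+s.x[:3])
# props via depth
i=env.camera_info('top');Rm=R.from_euler('xyz',i['orientation'],degrees=True).as_matrix();d=np.load('top.npz')['d']
for n,(u,v) in dict(cup=(195,219),drop=(348,207),timer=(362,264)).items():
    z=d[v,u]; print(n,Rm@(np.linalg.inv(i['camera_matrix'])@[u,v,1]*z)+i['origin'])
E
```

```text
fin top [0.45695563 0.03421194 0.09877978] bar [0.47676161 0.14596367 0.09615703]
[ 0.57422243  0.08311334 -0.00190387] -6.96537281805501
[[-3.2, 0.3], [-1.5, 0.4], [0.3, 0.0], [-0.5, 0.6], [-0.7, 0.0], [-1.6, 0.9], [0.6, 0.8], [-0.9, -0.5], [-0.6, 0.1], [1.1, 0.0], [0.1, -0.3], [0.9, -2.7], [4.2, 0.0], [-0.9, -2.8], [1.4, -0.4]]
fin [0.45637921 0.04210145 0.08409613]
finopen [ 0.45092208 -0.00256644  0.08409613]
bar [0.47606084 0.14547762 0.09309613]
hinge [0.66962167 0.12183007 0.08709613]
cup [0.57427769 0.28604349 0.06645333]
drop [ 0.59194104 -0.1061193   0.07765133]
timer [ 0.44348382 -0.1433813   0.02031626]
```

The fin stands about 8 mm to the right of the locked end. The box is at (0.574, 0.083) with yaw −7°, so the tool yaw should be 173°. Moving off.

jog_arm([
  [[-0.35,-0.3,0,0,0,-0.04,0],[-0.7,-0.6,0,0,0,-0.0767,0],[-1,-0.8,0,0,0,-0.0767,0],[-1,-0.8,0,0,0,-0.0767,0]],
], grip_force=15)

```text
time_s: 0.5
tool_pos: [0.3011, 0.492, 0.2011]
tool_rot: [-179.9, 0.2, 172.5]
force: [1.0, 0.6, 1.1]
grip_width: 0.0872
grasp_force: 0.0
```

jog_arm([
  [[-0.21,-0.44,0,0,0,0,0],[-0.43,-0.88,0,0,0,0,0],[-0.43,-0.88,0,0,0,0,0]],
])

```text
time_s: 0.8
tool_pos: [0.3315, 0.3985, 0.201]
tool_rot: [-179.8, 0.1, 172.5]
force: [0.7, 1.0, 0.5]
grip_width: 0.0872
grasp_force: 0.0
```

jog_arm([
  [[-0.21,-0.44,0,0,0,0,0],[-0.43,-0.88,0,0,0,0,0],[-0.43,-0.88,0,0,0,0,0]],
])

```text
time_s: 1.1
tool_pos: [0.3627, 0.3064, 0.2012]
tool_rot: [-179.9, 0.1, 172.5]
force: [-0.3, 0.4, -0.6]
grip_width: 0.0871
grasp_force: 0.0
```

jog_arm([
  [[-0.21,-0.44,0,0,0,0,0],[-0.43,-0.88,0,0,0,0,0],[-0.43,-0.88,0,0,0,0,0]],
])

```text
time_s: 1.4
tool_pos: [0.3942, 0.2142, 0.2013]
tool_rot: [-179.9, 0.1, 172.5]
force: [0.2, 0.8, 0.1]
grip_width: 0.0869
grasp_force: 0.0
```

jog_arm([
  [[-0.42,-0.43,0,0,0,0,0],[-0.84,-0.86,0,0,0,0,0],[-0.84,-0.86,0,0,0,0,0],[-0.84,-0.86,0,0,0,0,0]],
])

```text
time_s: 1.8
tool_pos: [0.4664, 0.122, 0.2011]
tool_rot: [-180.0, 0.0, 172.7]
force: [0.5, -0.0, -0.1]
grip_width: 0.0874
grasp_force: 0.0
```

```bash
python3 - <<'E'
from h import *
o=env.get_obs();p,d=snap('wrist'); np.savez('w1.npz',p=p,d=d,t=o['tool_pos'],r=o['tool_rot']); cv2.imwrite('pics/w1.png',p[:,:,::-1]);print(o['tool_pos'],o['tool_rot'])
E
```

```text
[0.46643003 0.12202392 0.20112573] [-1.79956847e+02  4.07415218e-02  1.72693898e+02]
```

jog_arm([
  [[0,-0.43,0,0,0,0,0],[0,-0.85,0,0,0,0,0],[0,-0.85,0,0,0,0,0],[0,-0.85,0,0,0,0,0]],
])

```text
time_s: 2.25
tool_pos: [0.454, 0.0415, 0.2013]
tool_rot: [179.9, 0.0, 173.1]
force: [-0.6, 1.4, 0.3]
grip_width: 0.0872
grasp_force: 0.0
```

```bash
python3 - <<'E'
from h import *
o=env.get_obs();p,d=snap('wrist'); np.savez('w2.npz',p=p,d=d,t=o['tool_pos'],r=o['tool_rot']); print(o['tool_pos'],o['tool_rot'])
a=np.load('w1.npz')['p']
cv2.imwrite('pics/w12.png',np.vstack([cv2.resize(x[:,:,::-1],(400,300)) for x in (a,p)]))
cv2.imwrite('pics/w2.png',p[:,:,::-1])
E
```

```text
[0.45403859 0.04149736 0.20129749] [1.79909089e+02 3.31353980e-03 1.73062625e+02]
```

View pics/w1.png

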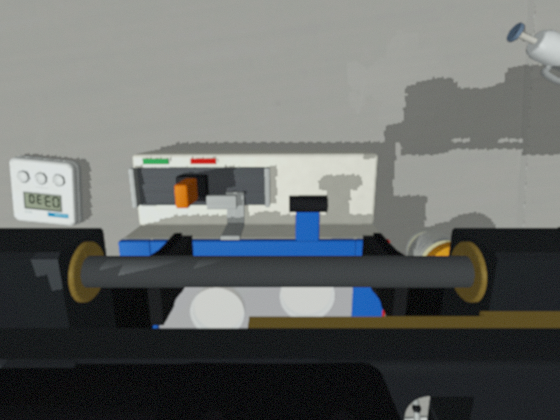

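View pics/w2.png

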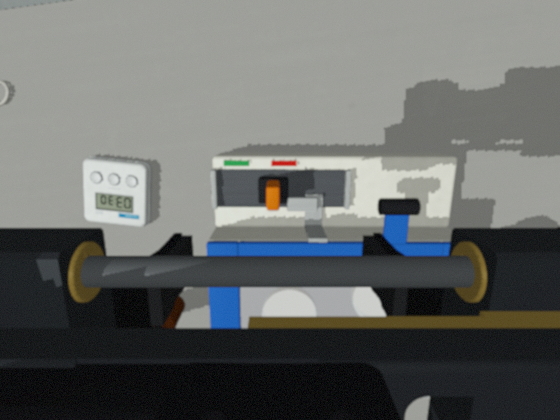

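In the wrist pictures, the fin's top is at about (181,196) and then (273,196). The bar's top centre is at (308,204) and then (398,207).

```bash
python3 - <<'E'
from h import *
i=env.camera_info('wrist');K=i['camera_matrix']
def M(f):
    z=np.load(f);T=np.eye(4);T[:3,:3]=R.from_euler('xyz',z['r'],degrees=True).as_matrix();T[:3,3]=z['t'];return K@np.linalg.inv(T@i['mount'])[:3]
A,B=M('w1.npz'),M('w2.npz')
for n,a,b in (('fin',(181,196),(273,196)),('bar',(308,204),(398,207))):
    X=cv2.triangulatePoints(A,B,np.array(a,float),np.array(b,float))[:,0];print(n,X[:3]/X[3])
    for X in [(.457,.034,.0988),(.476,.146,.096)]: print(proj(A,X),proj(B,X))
E
```

```text
fin [0.4532822  0.03802725 0.09606372]
[176.45237615 200.1962897 ] [268.94498525 202.46322207]
[305.38237188 204.53155914] [396.21189817 207.48248478]
bar [0.4765359  0.14852513 0.09328891]
[176.45237615 200.1962897 ] [268.94498525 202.46322207]
[305.38237188 204.53155914] [396.21189817 207.48248478]
```

jog_arm([
  [[0,-0.05,0.3,0,0,0,0],[0,-0.05,0.6,0,0,0,0],[0,-0.05,0.8,0,0,0,0],[0,-0.05,0.8,0,0,0,0],[0,-0.05,0.8,0,0,0,0]],
])

```text
time_s: 2.8
tool_pos: [0.4539, 0.0365, 0.1215]
tool_rot: [-180.0, -0.0, 173.2]
force: [0.2, 0.3, 0.4]
grip_width: 0.0868
grasp_force: 0.0
```

jog_arm([
  [[0,0,0.15,0,0,0,0],[0,0,0.33,0,0,0,0],[0,0,0.33,0,0,0,0.3],[0,0,0.33,0,0,0,0.6],[0,0,0.33,0,0,0,1]],
])

```text
time_s: 3.3
tool_pos: [0.455, 0.0353, 0.0897]
tool_rot: [179.9, 0.1, 173.0]
force: [-0.1, 0.0, 0.0]
grip_width: 0.0708
grasp_force: 0.0
```

jog_arm([
  [[0,0,0,0,0,0,1],[0,0,0,0,0,0,1],[0,0,0,0,0,0,1],[0,0,0,0,0,0,1],[0,0,0,0,0,0,1]],
])

```text
time_s: 3.8
tool_pos: [0.4538, 0.0348, 0.0882]
tool_rot: [180.0, 0.0, 173.0]
force: [0.1, 0.3, 0.1]
grip_width: 0.0309
grasp_force: 0.0
```

jog_arm([
  [[0,0,0,0,0,0,1],[0,0,0,0,0,0,1],[0,0,0,0,0,0,1],[0,0,0,0,0,0,1],[0,0,0,0,0,0,1]],
])

```text
time_s: 4.3
tool_pos: [0.4538, 0.0348, 0.0881]
tool_rot: [180.0, 0.0, 173.0]
force: [0.4, -0.2, -0.1]
grip_width: 0.0011
grasp_force: 0.0
```

The jaws shut on nothing, so I'll take a look.

```bash
python3 - <<'E'
from h import *
p,d=snap('side'); q,_=snap('top')
a=cv2.resize(p[170:300,175:330,::-1],(620,520)[:2]); 
b=cv2.resize(q[225:290,215:335,::-1],None,fx=4,fy=4)
cv2.imwrite('pics/s2.png',cv2.resize(p[170:300,175:330,::-1],None,fx=4.5,fy=4.5,interpolation=2))
E
```

```text
(no output)
```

View pics/s2.png

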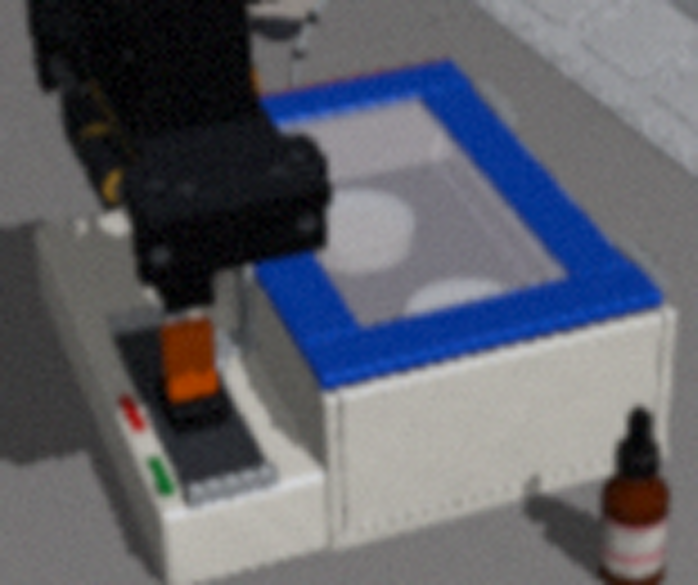

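```bash
python3 - <<'E'
from h import *
S=P('side')
for X in [(.4538,.0348,.074),(.4538,.0348,.088),(.4538,.0348,.138),(.4538,.0348,.095),(.4538,.0348,.060)]:
    q=proj(S,X); print(X,(q-[175,170]+.5)*4.5-.5)
s=np.load('side.npz'); d=s['d']; print(d[170+270//4:170+400//4:3,175+190//4].round(3), d[170+240//4:170+400//4:3,175+190//4+3].round(3))
t=np.load('top.npz'); b=cv2.resize(t['p'][225:290,215:335,::-1],None,fx=6,fy=6,interpolation=2); cv2.imwrite('pics/t2.png',b)
E
```

```text
(0.4538, 0.0348, 0.074) [186.5138317  368.91474115]
(0.4538, 0.0348, 0.088) [184.30926225 343.36307362]
(0.4538, 0.0348, 0.138) [176.10634493 248.28862921]
(0.4538, 0.0348, 0.095) [183.19225703 330.41662465]
(0.4538, 0.0348, 0.06) [188.68000121 394.02134092]
[0.831 0.938 0.925 0.849 0.856 0.857 0.859 0.861 0.857 0.862 0.853] [0.941 0.945 0.951 0.94  0.929 0.912 0.906 0.901 0.895 0.882 0.858 0.865
 0.858 0.85 ]
```

View pics/t2.png

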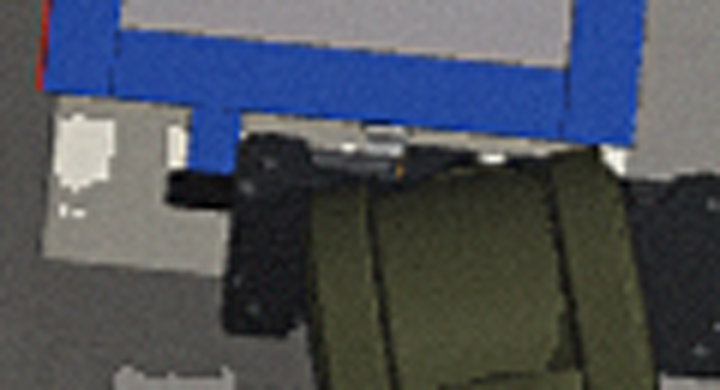

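```bash
python3 - <<'E'
from h import *
s=np.load('side.npz'); d=s['d'];p=s['p'].astype(int); i=env.camera_info('side');K=i['camera_matrix'];Rm=R.from_euler('xyz',i['orientation'],degrees=True).as_matrix()
print('exp depth',(Rm.T@(np.array([.4538,.0348,.088])-i['origin']))[2])
v,u=np.mgrid[200:270:1,195:250:1]
W=(np.linalg.inv(K)@np.stack([u.ravel(),v.ravel(),1+0*u.ravel()])*d[v,u].ravel()).T@Rm.T+i['origin']
W=W.reshape(*u.shape,3)
for vv in range(222,262,2):
    print(vv,[tuple((W[vv-200,uu-195]*1e3).round().astype(int).tolist())+(p[vv,uu].tolist(),) for uu in (212,217,221)])
E
```

```text
exp depth 0.847340591434102
222 [(418, -53, 205, [6, 9, 7]), (428, -51, 200, [7, 3, 8]), (436, -49, 197, [6, 8, 5])]
224 [(420, -48, 197, [13, 12, 16]), (429, -48, 195, [7, 7, 13]), (435, -50, 194, [9, 9, 13])]
226 [(420, -46, 192, [35, 35, 40]), (428, -49, 192, [10, 11, 12]), (435, -49, 189, [6, 7, 12])]
228 [(420, -47, 189, [19, 19, 20]), (428, -49, 187, [2, 0, 5]), (434, -51, 187, [7, 11, 5])]
230 [(419, -49, 186, [12, 12, 14]), (427, -49, 184, [3, 5, 9]), (434, -50, 182, [6, 8, 9])]
232 [(418, -49, 183, [13, 12, 14]), (455, 25, 126, [6, 5, 10]), (463, 24, 124, [20, 19, 21])]
234 [(445, 26, 125, [8, 11, 5]), (455, 24, 122, [6, 5, 10]), (463, 24, 120, [15, 16, 20])]
236 [(445, 26, 120, [12, 11, 12]), (455, 25, 117, [2, 0, 3]), (463, 25, 115, [17, 16, 15])]
238 [(445, 28, 114, [16, 17, 21]), (455, 26, 112, [61, 60, 56]), (497, 111, 46, [76, 72, 70])]
240 [(474, 109, 50, [81, 76, 77]), (460, 40, 97, [118, 94, 83]), (493, 104, 47, [97, 79, 69])]
242 [(449, 40, 96, [96, 55, 37]), (458, 37, 95, [100, 43, 10]), (465, 32, 96, [102, 51, 29])]
244 [(446, 33, 96, [98, 34, 0]), (456, 32, 94, [116, 44, 7]), (464, 31, 91, [108, 48, 20])]
246 [(446, 34, 91, [101, 36, 0]), (455, 31, 90, [107, 37, 0]), (463, 30, 87, [107, 45, 15])]
248 [(445, 33, 87, [100, 39, 0]), (455, 30, 86, [106, 34, 0]), (464, 33, 81, [105, 44, 5])]
250 [(445, 34, 81, [94, 32, 0]), (455, 31, 80, [108, 38, 0]), (462, 29, 79, [110, 41, 5])]
252 [(444, 32, 78, [88, 34, 3]), (454, 31, 75, [133, 49, 0]), (462, 30, 73, [140, 54, 2])]
254 [(445, 35, 71, [87, 32, 0]), (454, 31, 70, [163, 58, 0]), (463, 32, 67, [160, 56, 0])]
256 [(444, 35, 66, [89, 35, 5]), (454, 32, 64, [162, 60, 0]), (462, 31, 62, [146, 55, 0])]
258 [(210, -618, 587, [58, 23, 7]), (453, 31, 61, [99, 37, 7]), (460, 26, 61, [42, 23, 20])]
260 [(443, 32, 59, [18, 14, 13]), (451, 25, 60, [21, 22, 24]), (458, 21, 61, [16, 15, 20])]
```

```bash
python3 - <<'E'
from h import *
i=env.camera_info('wrist');K=i['camera_matrix']
def pt(z,u,v):
    T=np.eye(4);T[:3,:3]=R.from_euler('xyz',z['r'],degrees=True).as_matrix();T[:3,3]=z['t']
    c=np.linalg.inv(K)@[u,v,1]*z['d'][v,u]; return (T@i['mount']@np.append(c,1))[:3].round(4), z['d'][v,u]
for f,L in (('w1.npz',[(181,196),(308,204),(300,100),(45,180),(330,165)]),('w2.npz',[(273,196),(398,207),(300,100),(120,180)])):
    z=np.load(f)
    for q in L: print(f,q,*pt(z,*q))
o=env.get_obs();p,d=snap('wrist');z=dict(d=d,t=o['tool_pos'],r=o['tool_rot']);print(o['tool_pos'],o['qpos'],o['grip_width'])
for q in [(300,50),(300,100),(30,60),(540,60)]: print(q,*pt(z,*q))
cv2.imwrite('pics/w3.png',p[:,:,::-1])
E
```

```text
w1.npz (181, 196) [0.4545 0.0376 0.0952] 0.29711148
w1.npz (308, 204) [0.4743 0.148  0.102 ] 0.2918922
w1.npz (300, 100) [0.3825 0.1579 0.0012] 0.36707482
w1.npz (45, 180) [ 0.4316 -0.1327  0.0186] 0.3711971
w1.npz (330, 165) [0.4512 0.1779 0.0453] 0.34036398
w2.npz (273, 196) [0.4524 0.0381 0.0955] 0.29693145
w2.npz (398, 207) [0.4742 0.1458 0.1013] 0.29368716
w2.npz (300, 100) [0.3697 0.0773 0.0012] 0.36739048
w2.npz (120, 180) [ 0.4311 -0.132   0.0156] 0.37399495
[0.45376037 0.03480639 0.08814845] [-33.10910853  -0.87347667  25.38397538 118.54385806   0.42074006
  62.24455848  75.09456955] 0.0005793414974540452
(300, 50) [0.3395 0.066  0.0011] 0.2506455
(300, 100) [0.375  0.0623 0.    ] 0.26032355
(30, 60) [ 0.3218 -0.1364  0.001 ] 0.25228715
(540, 60) [0.3684 0.2449 0.0006] 0.2528576
```

The side depth shows the real fingertips at z≈0.111, just above the fin. The reported TCP of 0.088 implied 0.074, so the tool frame reads about 37 mm low. I'll open the jaws and check the open finger's tip before going lower.

jog_arm([
  [[0,0,0,0,0,0,0],[0,0,0,0,0,0,0],[0,0,0,0,0,0,0],[0,0,0,0,0,0,0],[0,0,0,0,0,0,0]],
])

```text
time_s: 4.95
tool_pos: [0.4538, 0.0348, 0.0882]
tool_rot: [180.0, 0.0, 173.0]
force: [0.1, 1.1, 0.5]
grip_width: 0.0327
grasp_force: 0.0
```

jog_arm([
  [[0,0,0,0,0,0,0],[0,0,0,0,0,0,0],[0,0,0,0,0,0,0],[0,0,0,0,0,0,0],[0,0,0,0,0,0,0]],
])

```text
time_s: 5.45
tool_pos: [0.4537, 0.0348, 0.0882]
tool_rot: [180.0, 0.0, 173.0]
force: [-0.2, -0.7, -0.5]
grip_width: 0.0724
grasp_force: 0.0
```

```bash
cat >> h.py <<'E'
def cloud(n='side'):
    p,d=snap(n); i=env.camera_info(n);Rm=R.from_euler('xyz',i['orientation'],degrees=True).as_matrix()
    v,u=np.mgrid[:420,:560]
    W=(np.stack([u.ravel(),v.ravel(),1+0*u.ravel()])*d.ravel()).T@np.linalg.inv(i['camera_matrix']).T@Rm.T+i['origin']
    return W.reshape(420,560,3),p.astype(int)
E
python3 - <<'E'
from h import *
W,p=cloud(); o=env.get_obs(); t=o['tool_pos']; print(t,o['grip_width'],o['force'])
m=(p.max(2)<60)&(W[...,2]>.07)&(abs(W[...,0]-t[0])<.04)&(abs(W[...,1]-t[1])<.11)
for lo in np.arange(-.10,.1,.01):
    k=m&(W[...,1]-t[1]>=lo)&(W[...,1]-t[1]<lo+.01)
    if k.sum()>3: print(lo.round(2),k.sum(),np.percentile(W[k][:,2],[2,50,98]).round(3),W[k][:,0].min().round(3),W[k][:,0].max().round(3))
E
```

```text
[0.45377346 0.03482366 0.08817904] 0.07631387594709665 [-0.91352091 -0.31326843  0.79519308]
-0.1 381 [0.19  0.216 0.224] 0.414 0.481
-0.09 493 [0.182 0.196 0.224] 0.414 0.48
-0.08 122 [0.202 0.224 0.225] 0.415 0.48
-0.07 94 [0.222 0.224 0.225] 0.414 0.471
-0.06 541 [0.154 0.256 0.489] 0.423 0.485
-0.05 3538 [0.126 0.472 0.525] 0.414 0.493
-0.04 2168 [0.262 0.373 0.502] 0.414 0.494
-0.03 1101 [0.235 0.369 0.438] 0.414 0.488
-0.02 606 [0.199 0.358 0.441] 0.416 0.49
-0.01 335 [0.198 0.36  0.441] 0.416 0.491
-0.0 124 [0.197 0.332 0.441] 0.416 0.446
0.01 53 [0.196 0.241 0.441] 0.418 0.437
0.02 62 [0.196 0.444 0.453] 0.414 0.437
0.03 26 [0.195 0.203 0.333] 0.426 0.437
0.04 91 [0.16  0.198 0.224] 0.423 0.453
0.05 40 [0.166 0.205 0.224] 0.424 0.451
0.06 52 [0.191 0.21  0.225] 0.425 0.445
0.07 54 [0.194 0.221 0.224] 0.426 0.446
0.08 64 [0.186 0.206 0.224] 0.428 0.447
0.09 9 [0.208 0.222 0.224] 0.429 0.448
```

Confirmed: the tips end at about 0.112. I'll descend 36 mm gently.

jog_arm([
  [[0,0.0,0.1,0,0,0,0],[0,0,0.2,0,0,0,0],[0,0,0.28,0,0,0,0],[0,0,0.36,0,0,0,0],[0,0,0.36,0,0,0,0]],
])

```text
time_s: 6.0
tool_pos: [0.4525, 0.0345, 0.0506]
tool_rot: [-179.9, -0.1, 173.0]
force: [-0.7, -0.3, 0.2]
grip_width: 0.0872
grasp_force: 0.0
```

jog_arm([
  [[0,0,0,0,0,0,1],[0,0,0,0,0,0,1],[0,0,0,0,0,0,1],[0,0,0,0,0,0,1],[0,0,0,0,0,0,1]],
])

```text
time_s: 6.5
tool_pos: [0.454, 0.0349, 0.0524]
tool_rot: [180.0, 0.0, 173.0]
force: [0.2, 0.5, -0.1]
grip_width: 0.055
grasp_force: 0.0
```

jog_arm([
  [[0,0,0,0,0,0,1],[0,0,0,0,0,0,1],[0,0,0,0,0,0,1],[0,0,0,0,0,0,1],[0,0,0,0,0,0,1]],
])

```text
time_s: 7.0
tool_pos: [0.4538, 0.035, 0.0522]
tool_rot: [180.0, 0.0, 173.0]
force: [-0.2, 1.2, -0.5]
grip_width: 0.0148
grasp_force: 0.8
```

jog_arm([
  [[0,0,0,0,0,0,1],[0,0,0,0,0,0,1],[0,-0.07,0,0,0,0,1],[0,-0.14,0,0,0,0,1],[0,-0.2,0,0,0,0,1]],
])

```text
time_s: 7.5
tool_pos: [0.4512, 0.0141, 0.0522]
tool_rot: [180.0, 0.0, 173.0]
force: [0.3, 0.6, -0.3]
grip_width: 0.0116
grasp_force: 15.0
```

jog_arm([
  [[0,-0.05,0,0,0,0,1],[0,-0.1,0,0,0,0,1],[0,-0.14,0,0,0,0,1],[0,-0.16,0,0,0,0,1],[0,-0.16,0,0,0,0,1]],
])

```text
time_s: 8.0
tool_pos: [0.4495, 0.0002, 0.0522]
tool_rot: [179.9, 0.0, 173.0]
force: [0.6, 4.9, -1.4]
grip_width: 0.0122
grasp_force: 15.0
```

jog_arm([
  [[0,-0.02,0,0,0,0,1],[0,-0.04,0,0,0,0,1],[0,-0.05,0,0,0,0,1],[0,-0.05,0,0,0,0,1],[0,-0.05,0,0,0,0,1]],
])

```text
time_s: 8.5
tool_pos: [0.4494, 0.0, 0.0522]
tool_rot: [179.6, 0.0, 173.2]
force: [2.5, 16.1, -4.6]
grip_width: 0.0117
grasp_force: 15.0
```

At the stop: the force rises with no further motion. Next I'll back off, release and rise.

jog_arm([
  [[0,0.05,0,0,0,0,0.5],[0,0.05,0,0,0,0,0],[0,0.05,0,0,0,0,0],[0,0.05,0,0,0,0,0],[0,0.05,0,0,0,0,0]],
])

```text
time_s: 9.0
tool_pos: [0.4494, -0.0017, 0.0522]
tool_rot: [-180.0, 0.0, 173.0]
force: [1.0, 0.7, -0.2]
grip_width: 0.0441
grasp_force: 0.0
```

jog_arm([
  [[0,0,0,0,0,0,0],[0,0,-0.25,0,0,0,0],[0,0,-0.6,0,0,0,0],[0,0,-0.9,0,0,0,0],[0,0,-0.9,0,0,0,0]],
])

```text
time_s: 9.5
tool_pos: [0.4525, -0.0009, 0.1463]
tool_rot: [179.8, 0.4, 173.0]
force: [0.4, -0.2, 0.2]
grip_width: 0.0823
grasp_force: 0.0
```

jog_arm([
  [[0,0.3,0,0,0,0,0],[-0.04,0.6,0,0,0,0,0],[-0.04,0.75,0,0,0,0,0],[-0.04,0.75,0,0,0,0,0],[-0.04,0.75,0,0,0,0,0]],
])

```text
time_s: 10.0
tool_pos: [0.462, 0.0717, 0.1416]
tool_rot: [-179.9, -0.1, 173.0]
force: [0.1, -0.5, 1.0]
grip_width: 0.0868
grasp_force: 0.0
```

```bash
python3 - <<'E'
from h import *
W,p=cloud(); o=env.get_obs(); print(o['tool_pos'],o['tool_rot'],o['grip_width'])
r,g,b=p[...,0],p[...,1],p[...,2]
near=(abs(W[...,0]-.45)<.04)&(abs(W[...,1]-.01)<.06)
k=(r>80)&(g<.6*r)&(b<60)&near&(W[...,2]>.06)
print('fin',k.sum(),np.median(W[k],0).round(4),W[k].min(0).round(3),W[k].max(0).round(3))
W,p=cloud('top');r,g,b=p[...,0],p[...,1],p[...,2]
near=(abs(W[...,0]-.45)<.04)&(abs(W[...,1]-.01)<.06)
k=(r>80)&(g<.6*r)&(b<60)&near&(W[...,2]>.08)
if k.sum(): print('fin top',k.sum(),np.median(W[k],0).round(4))
E
```

```text
[0.46210888 0.07132598 0.14173561] [-1.79935440e+02 -4.27756678e-02  1.72933347e+02] 0.08668900765215352
fin 203 [ 0.4498 -0.005   0.0813] [ 0.44  -0.009  0.06 ] [0.463 0.006 0.098]
```

The fin is now at y≈0, having moved 37 mm from about 8 mm, so the lock is fully open. Next, the bar.

jog_arm([
  [[-0.04,0.4,0,0,0,0,0],[-0.04,0.77,0,0,0,0,0],[-0.04,0.77,0,0,0,0,0],[-0.04,0.77,0,0,0,0,0]],
])

```text
time_s: 10.5
tool_pos: [0.4758, 0.1482, 0.142]
tool_rot: [-179.9, -0.0, 173.0]
force: [-0.3, -1.0, 0.0]
grip_width: 0.0873
grasp_force: 0.0
```

jog_arm([
  [[0,0,0.25,0,0,0,0],[0,0,0.5,0,0,0,0],[0,0,0.7,0,0,0,0],[0,0,0.9,0,0,0,0],[0,0,0.9,0,0,0,0]],
])

```text
time_s: 11.0
tool_pos: [0.4737, 0.1458, 0.0498]
tool_rot: [-179.8, -0.2, 172.8]
force: [0.8, -0.7, 0.9]
grip_width: 0.0873
grasp_force: 0.0
```

jog_arm([
  [[0,0,0,0,0,0,0.5],[0,0,0,0,0,0,0.7],[0,0,0,0,0,0,0.8],[0,0,0,0,0,0,0.8],[0,0,0,0,0,0,0.8]],
])

```text
time_s: 11.5
tool_pos: [0.4761, 0.1491, 0.0527]
tool_rot: [180.0, 0.0, 173.0]
force: [-0.4, 0.7, -0.0]
grip_width: 0.0552
grasp_force: 0.0
```

jog_arm([
  [[0,0,0,0,0,0,0.8],[0,0,0,0,0,0,0.8],[0,0,0,0,0,0,0.8],[0,0,0,0,0,0,0.8],[0,0,0,0,0,0,0.8]],
])

```text
time_s: 12.0
tool_pos: [0.4757, 0.1483, 0.052]
tool_rot: [-179.9, -0.0, 173.0]
force: [-0.6, -2.8, 0.8]
grip_width: 0.0338
grasp_force: 15.0
```

Gripped at 34 mm. Lifting along the arc about the hinge (box +x is tool −x).

jog_arm([
  [[-0.01,0,-0.127,0,0,0,0.8],[-0.025,0,-0.254,0,0,0,0.8],[-0.05,0,-0.38,0,0,0,0.8],[-0.08,0,-0.5,0,0,0,0.8],[-0.08,0,-0.5,0,0,0,0.8]],
], grip_force=20)

```text
time_s: 12.5
tool_pos: [0.4835, 0.1474, 0.1041]
tool_rot: [-180.0, -0.1, 173.0]
force: [-2.1, -3.2, -2.4]
grip_width: 0.0337
grasp_force: 20.0
```

jog_arm([
  [[-0.04,0,-0.12,0,0,0,0.8],[-0.09,0,-0.24,0,0,0,0.8],[-0.145,0,-0.353,0,0,0,0.8],[-0.21,0,-0.464,0,0,0,0.8],[-0.21,0,-0.464,0,0,0,0.8]],
])

```text
time_s: 13.0
tool_pos: [0.5049, 0.1447, 0.1513]
tool_rot: [-180.0, -0.0, 173.0]
force: [-5.4, -3.8, 0.4]
grip_width: 0.0338
grasp_force: 20.0
```

jog_arm([
  [[-0.07,0,-0.107,0,0,0,0.8],[-0.148,0,-0.208,0,0,0,0.8],[-0.233,0,-0.303,0,0,0,0.8],[-0.323,0,-0.394,0,0,0,0.8],[-0.323,0,-0.394,0,0,0,0.8]],
])

```text
time_s: 13.5
tool_pos: [0.538, 0.1406, 0.1911]
tool_rot: [180.0, 0.1, 173.0]
force: [-3.9, -4.4, 1.4]
grip_width: 0.0339
grasp_force: 20.0
```

```bash
python3 - <<'E'
from h import *
W,p=cloud(); o=env.get_obs(); print({k:o[k] for k in('time_s','tool_pos','force','grip_width','grasp_force')})
c,s=np.cos(np.radians(-6.97)),np.sin(np.radians(-6.97))
def box(W): q=W-[.5742,.0831,0]; return np.stack([q[...,0]*c+q[...,1]*s,-q[...,0]*s+q[...,1]*c,q[...,2]],-1)
B=box(W); r,g,b=p[...,0],p[...,1],p[...,2]
k=(b>70)&(b>1.8*r)&(b>1.4*g)&(abs(B[...,0])<.13)&(abs(B[...,1])<.115)&(B[...,2]>.08)&(B[...,2]<.3)
X=B[k]; print(k.sum()); 
for _ in range(3):
    f=np.polyfit(X[:,0],X[:,2],1); e=X[:,2]-np.polyval(f,X[:,0]); X=X[abs(e)<max(.004,2*e.std())]
print('lid angle',-np.degrees(np.arctan(f[0])),e.std(),len(X),X.min(0),X.max(0))
cv2.imwrite('pics/s3.png',cv2.resize(p[120:310,160:360,::-1].astype(np.uint8),None,fx=3,fy=3,interpolation=2))
E
```

```text
{'time_s': 13.55, 'tool_pos': array([0.53726427, 0.14066646, 0.1904393 ]), 'force': array([-4.65790014, -3.83246557,  1.39327998]), 'grip_width': 0.03391217610611015, 'grasp_force': 19.999375138431787}
613
lid angle 45.11874871888261 0.0014659474294214205 545 [-0.02349898 -0.11473652  0.10009128] [0.09200237 0.11458467 0.21484381]
```

View pics/s3.png

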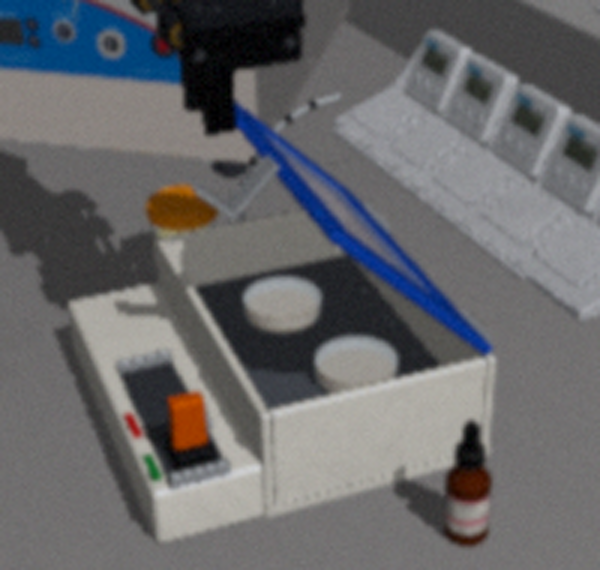

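The picture shows the lid raised and held by the gripper; a plane fit of the blue lid gives 45.1°. The fin is at (187,422), at the end of its slot, and the cup and bottle haven't moved. I'll let it settle for half a second and hand in.

jog_arm([
  [[0,0,0,0,0,0,0.8],[0,0,0,0,0,0,0.8],[0,0,0,0,0,0,0.8],[0,0,0,0,0,0,0.8],[0,0,0,0,0,0,0.8]],
])

```text
time_s: 14.05
tool_pos: [0.5366, 0.1407, 0.1899]
tool_rot: [-180.0, -0.0, 173.0]
force: [-4.1, -4.4, 1.2]
grip_width: 0.0338
grasp_force: 20.0
```

```bash
python3 -c "
from cell import env
o=env.get_obs();print(o['tool_pos'],o['joint_velocities'].round(2),o['grasp_force']);print(env.sign_off())"
```

```text
[0.53664003 0.14072885 0.1898768 ] [-0.09 -0.01 -0.   -0.07  0.03 -0.06 -0.03] 20.000165216624737
the job is handed in; nothing more can be done
None
```

I slid the lock to its open stop while the lid was shut, then raised the lid to 45° (measured 45.1°) and handed in at about 14 s with the gripper holding it still; the cup and dropper bottle looked unmoved, I did not re-check the timer, and the hand-in returned no verdict.

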